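Unlock and open the germination chest

ROBOT

A 6-joint arm with a two-finger parallel gripper is mounted at the origin on the work surface. World frame = base frame: x ahead of the robot, y to its left, z up, the work surface at z = 0. Lengths are in mm, angles in rad, forces in N, time in s.
With the tool pointing down it reaches from about 350 to 775 mm from the base axis. Payload 7.3 kg.
Tool frame: the origin (TCP) lies between the finger pads; the fingertips stand 25 mm ahead of it and the grasp point (between the pads) lies 6 mm ahead of it; z points along the fingers, y is the line along which they close (so a half turn about z gives the same grasp; the last joint's range is limited). The gripper opens to 92 mm and grips with 3 to 60 N. Pads are 19 mm wide; open, the fingers measure 130 mm over their backs; the gripper's body (75 mm by 190 mm) begins 47 mm behind the grasp point.
Start: joints at [-1.318, 0.342, 1.524, -0, 1.275, -0.146], TCP at [203.887, -483.81, 251.741] pointing down, gripper open.
Joint ranges: [-2.53, 2.53], [-0.77, 2.02], [0.04, 2.7], [-1, 4.14], [0.28, 2.66], [-3.11, 3.11]. Speed limits (rad/s): [2.57, 2.57, 3.14, 3.14, 3.14, 3.14].

INTERFACE

Orientations are given as [roll, pitch, yaw] about the fixed x, y, z axes, in that order (R = Rz(yaw) Ry(pitch) Rx(roll)).
In Python, from plant import bot gives the robot as it stands.
- The arm moves only by the tool play_rows, never from a script. Its argument "commands" is a list of rows, each an object of numbers: "x", "y", "z": the shift along the tool's x, y, z in m; "twist": the turn about the tool's z in degrees. In form: [{"x": .., "y": .., "z": .., "twist": ..}, ...]. A call has exactly 8 rows; each row is the pose to reach, as a shift and turn from the pose commanded when the call began, along the tool's axes at that moment; what a row does not reach only later rows make up. A row lasts 1/10 s, in which the tool goes at most 50 mm and 8.59 degrees, less where a joint would pass 70% of its speed; a pose out of reach is approached as far as the arm can. A call with a gripper value outside its range is refused whole. "jaw" is the closure, from 0 (fully open) to 1 (shut), set as the call begins (left out, the last holds). The fingers move at their own pace and stop on an object; the grip force is fixed at half the most. Time passes only in rows, so rows that repeat a pose let the fingers close, or fill a call up. It gives the time, the measured TCP pose, the force, the opening and the grip force at its end, in the units of the state.
- bot.get_obs(): the state, without advancing time (a new reading comes with each control period).
- bot.capture(name): name is "side" or "top" or "wrist"; returns a dict with "pixels" (480x640x3 uint8, red, green, blue), "fx", "fy", "cx", "cy" (pixels), "eye" and "rotation" of the camera in the world. Camera axes: x right, y down, z forward; pixel columns grow to the right and rows downward; lengths in mm; the calibration is good to about 2 mm. A picture is of the moment at which its call begins. There is no depth.
- bot.close_job(): hands the job in; it is judged then, once.
The state is a dict: "time": time; "joint_positions": joint angles; "dq": joint speeds; "tau": joint torques, N m; "tool_pos": TCP position; "tcp_rot": TCP orientation; "contact_force": force on the tool from outside, world axes, zero at the start; "moment": the same for the moment, N m; "grip_width": finger opening in mm; "finger_force": force on a finger pad.
Only numpy, scipy, OpenCV 4.12 (cv2) and the standard library are available. Lean on these libraries where they do the work, as an engineer would, in place of code of your own. Each camera call takes 0.05 s, during which the arm holds its last target. There are 200 camera calls.

TASK

Open the germination chest: slide the safety tab clear of the latch (it goes only one way; feel which, and do not force it), then push the latch lever right over, and swing the lid back until it stands about upright and stays there. Never push hard on the tab, lever or lid, and leave the other things on the bench and the tin on the chest's deck where they are.

Things in the scene. Friction and masses are not known exactly. Their poses are not given: they have to be found in the camera images.
- chest: White plastic germination chest, fixed. Origin: centre of its underside; x from its front to its back, y to its left, z up. 'Local' below = this frame, in mm. Front deck: top at z 60, x -115 to -10, y -150 to 150; it carries the steel latch lever and safety tab. Behind it the body, 90 high, x -10 to 135, under the hinged lid. A tin stands on the deck's front right corner.
- tab_fin (a point): Upright fin of the safety tab, 10 thick (x), 60 long (local y 80 to 140), top at z 140; this point: its middle, z 120, y 110, x = -60 + tab joint. The fin stands on a 40 x 56 mm block, top at z 100, that slides on the deck along local x. A nose from the fin (14 wide, to y 35) lies just over the end of the lever's bar: the lever cannot rise until the tab is 16 mm off centre.
- tab (a joint): Slide of the tab along local x in m: 0 (within 0.002) at the start, + away from the robot, full travel 0.024. About 4 N of friction; it stays where left. It can be slid clear ONE WAY ONLY, + or -; which one differs from start to start and cannot be seen: the wrong way meets a hard hidden stop after 3 to 7 mm. Do not force it (25 N is plenty): try the other way.
- lever_crossbar (a point): Middle of the black crossbar of the latch lever: round, 16 in diameter, 90 long, parallel to local x (x -130 to -40). Closed, it is at local y 0, z 190. It moves in an arc of radius 100 about the pivot. The lever's other limb, a level steel bar (18 wide, 125 long, x -69 to -51), lies from the pivot to y 65 across the lid's tongue and rises upright with the lever.
- lever_pivot (a point): Pivot of the lever: axis parallel to local x through local y -60, z 110, between two steel cheeks (tops at z 124, local x -90 to -82 and -38 to -30).
- lever (a joint): Angle of the latch lever in rad: 0 closed, 1.75 thrown fully over (stop). It grows as the crossbar is pushed over towards local -y. Once the tab is clear, about 3 to 5 N at the crossbar moves it; it stays where left. Fully over, the crossbar is at local y -149, z 156.
- lid_edge (a point): Middle of the lid's front edge, half-way in its thickness. The lid is a plate 145 (x) x 300 (y) x 10 mm. A steel tongue 30 wide (local y -15 to 15) sticks out 70 mm beyond this edge, under the lever's bar when shut.
- lid_hinge (a point): Middle of the lid's hinge line, which runs along local y at local x 135, z 90; 145 mm from the lid's front edge.
- lid (a joint): Angle of the lid in rad: 0 shut, grows as the front edge rises, 1.57 upright, stop at 1.75. When the lever's bar has risen off the tongue, the lid springs up by itself to about 0.5 to 1.0 and stops. From there 1 to 3 N on its underside or front edge, pushed away from the robot, swings it farther; it stays where left.
- tin: Bystander, origin at the centre of its underside, not to be moved: the small aluminium tin on the chest's deck, 42 mm across, 30 tall.
- pot: Bystander, origin at the centre of its underside, not to be moved: terracotta pot, 80 mm across, 66 tall, beside the chest.
- sprayer: Bystander, origin at the centre of its underside, not to be moved: white bottle, 68 mm across, 150 tall, beside the chest.
- dibber: Bystander, origin at the centre of its underside, not to be moved: wooden-handled dibber lying on the bench, 165 long.
- jar: Bystander, origin at the centre of its underside, not to be moved: amber jar, 70 across, 80 tall.
- meter: Bystander, origin at the centre of its underside, not to be moved: black hygrometer, 30 x 70 x 100.
- labels: Bystander, origin at the centre of its underside, not to be moved: open wooden box, 90 x 160 x 45.
- stakes: Bystander, origin at the centre of its underside, not to be moved: row of white plant labels lying flat, 130 long.

How it is judged (in metres and radians):
On the way, in this order (a step that is already met when the one before it is completed fails the run):
1. the safety tab is slid clear, at least 16 mm off centre, with the lever still down ((value of joint tab above 0.016 m or value of joint tab below -0.016 m) and value of joint lever below 0.15 rad), for 0.1 s.
2. the lever is pushed right over (beyond 1.5 rad) (value of joint lever above 1.5 rad), for 0.1 s.
At the end, for the whole second after the job is handed in: The lid stands at 1.35 rad (77 degrees) or more and is at rest, and the lever is still over (beyond 1.45 rad) (value of joint lid above 1.35 rad and value of joint lever above 1.45 rad and velocity of joint lid between -0.05 and 0.05 rad/s); the robot touches nothing.
It fails at once if more than 45 N is put on the safety tab (contact force between any of the fingers, the arm and tab above 45 N).
It fails at once if more than 45 N is put on the lever (contact force between any of the fingers, the arm and lever above 45 N).
It fails at once if more than 45 N is put on the lid (contact force between any of the fingers, the arm and lid above 45 N).
It fails at once if a bystander is moved more than 25 mm (distance of any of tin, pot, sprayer, dibber, jar, meter, labels, stakes from where it was at the start of the episode above 0.025 m).
It also fails if it takes over 66 s, if anything falls off the work surface, if the arm or the gripper's body presses on something with over 40 N, if the wrist force passes 120 N, or if a joint passes its speed limit or range.

## Working session

There is one attempt and no reset: what is moved stays moved. The work goes in short steps, Python scripts to look and compute and a tool call to move; the robot and the scene stay as the last step left them, time stands still between calls to the robot, and variables do not carry over. Pictures are saved under pics/ and viewed, at most 10 in all, crops included, and the job is handed in when it is done.

Besides the shell and the picture viewer there is one more tool, called after "Call:" as name([rows], argument=value, ...), one row to a line, values as JSON. play_rows: Moves the arm, as the interface text tells. Its arguments: {"type":"object","properties":{"commands":{"type":"array"},"jaw":{"type":"number"}},"required":["commands"]}

```bash
mkdir -p pics
python3 - <<'E'
from plant import bot
import cv2,numpy as np
for n in("side","top"):
    c=bot.capture(n); cv2.imwrite(f"pics/{n}0.png",c["pixels"][:,:,::-1])
    print(n,c["fx"],c["cx"],c["cy"],c["eye"],np.round(c["rotation"],3).tolist())
print(bot.get_obs())
E
```

```text
side 468.78111540675906 321.54908691645807 237.3033674830429 [ 85.77900168 742.16521327 812.0756289 ] [-2.254, -0.002, -2.617]
top 493.4729961225871 318.938010627306 231.39789159147077 [ 247.79704922  -21.28652645 1431.67807477] [-2.957, 0.01, -1.541]
{'time': 0.1, 'joint_positions': array([-1.31799152e+00,  3.42648420e-01,  1.52487364e+00,  1.80831057e-05,
        1.27541976e+00, -1.46005607e-01]), 'dq': array([-0.00021107, -0.00177505, -0.00408329,  0.00061976, -0.00068654,
        0.00021618]), 'tau': array([ 2.27776887e-03, -4.32004702e+01, -2.44694102e+01,  7.19294348e-02,
        5.25986427e-02, -5.34406422e-05]), 'tool_pos': array([ 203.81260664, -483.48392806,  251.13354899]), 'tcp_rot': array([-3.14026036e+00, -2.13395447e-04,  3.98805000e-01]), 'contact_force': array([-0.47785106, -1.08777299,  0.81950541]), 'moment': array([ 0.02419846,  0.00529157, -0.02640047]), 'finger_force': 0.0, 'grip_width': 91.79036901811116}
```

View pics/side0.png

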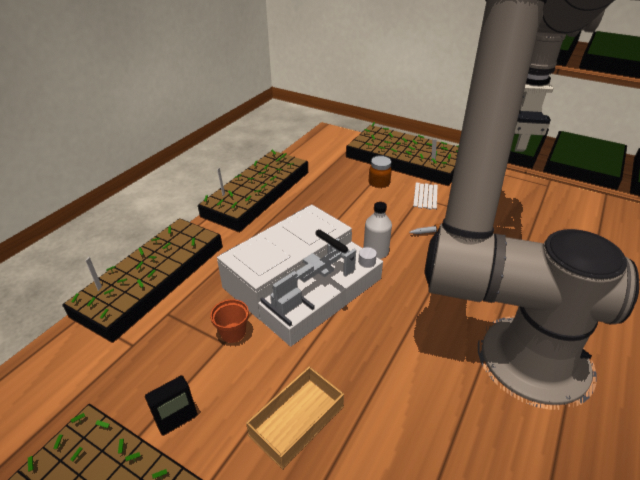

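View pics/top0.png

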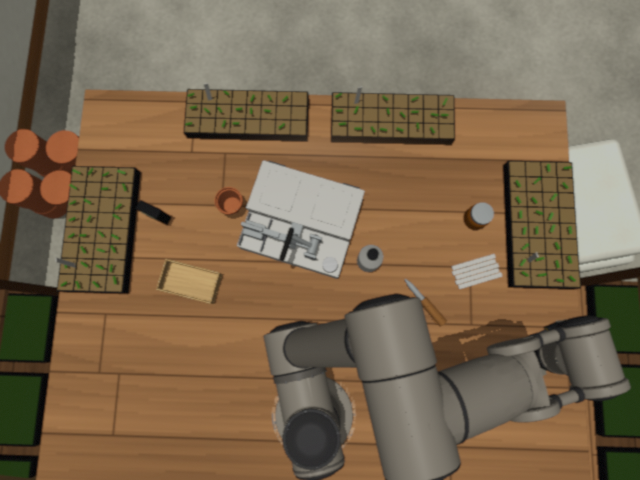

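The chest is white, around (300,215) in the top view, with the lid towards the back, the crossbar at (289,243) and the tab at its left (~258,230). The tin is at (330,265), the sprayer at (370,257) and the pot at (230,202). In the side view the chest is around (300,270). Next I'll measure the chest's pose.

```bash
cat > h.py <<'E'
from plant import bot
import cv2,numpy as np
from scipy.spatial.transform import Rotation as R
def ray(c,uv):
    d=np.array([(uv[0]-c["cx"])/c["fx"],(uv[1]-c["cy"])/c["fy"],1.]); return R.from_euler("xyz",c["rotation"]).as_matrix()@d
def onz(c,uv,z):
    d=ray(c,uv); e=np.array(c["eye"]); return e+d*(z-e[2])/d[2]
def proj(c,p):
    q=R.from_euler("xyz",c["rotation"]).as_matrix().T@(np.array(p)-c["eye"]); return np.array([c["fx"]*q[0]/q[2]+c["cx"],c["fy"]*q[1]/q[2]+c["cy"]])
E
python3 - <<'E'
from h import *
c=bot.capture("top"); im=c["pixels"]; h=cv2.cvtColor(im,cv2.COLOR_RGB2HSV)
m=((h[...,1]<40)&(h[...,2]>165)).astype(np.uint8); w=np.zeros_like(m); w[150:290,225:375]=1; m*=w
cs,_=cv2.findContours(m,0,2); cs=sorted(cs,key=cv2.contourArea)[::-1][:3]
for k in cs:
    r=cv2.minAreaRect(k); print(cv2.contourArea(k),r,cv2.boxPoints(r).tolist())
    ap=cv2.approxPolyDP(k,3,True)[:,0]; print([(p.tolist(),onz(c,p,97)[:2].round().tolist(),onz(c,p,60)[:2].round().tolist()) for p in ap])
crop=im[150:290,225:375,::-1]; a=cv2.resize(crop,None,fx=4,fy=4,interpolation=cv2.INTER_CUBIC)
cv2.imwrite("pics/c1.png",a)
s=bot.capture("side")["pixels"][195:345,210:390,::-1]
cv2.imwrite("pics/c2.png",cv2.resize(s,None,fx=4,fy=4,interpolation=cv2.INTER_CUBIC))
E
```

```text
5120.5 ((305.0458984375, 199.01376342773438), (106.98918151855469, 49.998531341552734), 16.69924545288086) [[246.6239013671875, 207.587158203125], [260.9908447265625, 159.697265625], [363.4678955078125, 190.44036865234375], [349.1009521484375, 238.33026123046875]]
[([263, 161], [694.0, 164.0], [707.0, 169.0]), ([248, 207], [560.0, 199.0], [568.0, 205.0]), ([349, 237], [483.0, -83.0], [489.0, -85.0]), ([362, 190], [617.0, -117.0], [627.0, -120.0])]
1036.5 ((320.34326171875, 252.25946044921875), (46.09796142578125, 35.58439254760742), 17.10272979736328) [[293.08111572265625, 262.4864807128906], [303.54595947265625, 228.47567749023438], [347.60540771484375, 242.03244018554688], [337.14056396484375, 276.0432434082031]]
[([304, 230], [499.0, 41.0], [506.0, 43.0]), ([303, 238], [477.0, 43.0], [483.0, 45.0]), ([308, 240], [471.0, 29.0], [478.0, 31.0]), ([310, 233], [491.0, 24.0], [498.0, 26.0]), ([317, 233], [492.0, 5.0], [498.0, 6.0]), ([324, 242], [467.0, -15.0], [473.0, -15.0]), ([317, 261], [414.0, 3.0], [419.0, 3.0]), ([304, 258], [421.0, 38.0], [426.0, 40.0]), ([305, 250], [443.0, 36.
[... 219 characters left out ...]
-39.0], [395.0, -39.0]), ([337, 263], [410.0, -52.0], [415.0, -53.0]), ([337, 270], [391.0, -52.0], [395.0, -53.0]), ([329, 273], [382.0, -31.0], [386.0, -31.0]), ([337, 275], [378.0, -53.0], [381.0, -53.0]), ([347, 243], [466.0, -78.0], [472.0, -79.0])]
227.5 ((272.1500244140625, 247.55001831054688), (16.443843841552734, 16.127614974975586), 18.434947967529297) [[261.800048828125, 252.60000610351562], [266.9000244140625, 237.30001831054688], [282.5, 242.50003051757812], [277.4000244140625, 257.8000183105469]]
[([268, 238], [474.0, 139.0], [480.0, 144.0]), ([262, 252], [435.0, 154.0], [440.0, 159.0]), ([277, 257], [422.0, 112.0], [427.0, 116.0]), ([282, 243], [461.0, 100.0], [467.0, 104.0])]
```

View pics/c1.png

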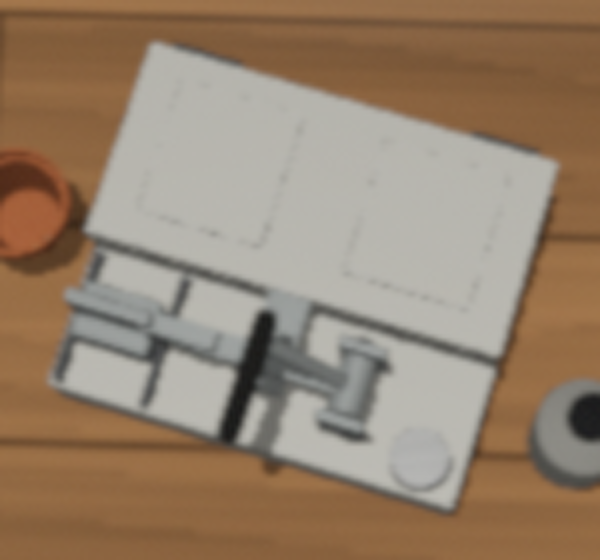

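View pics/c2.png

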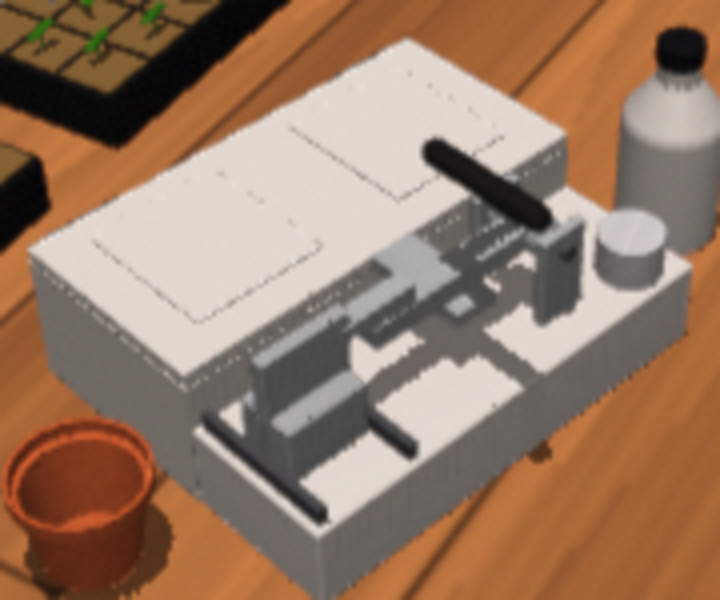

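The crops show clear lid corners, deck front corners, fin and crossbar. I'll fit the chest pose from these corner pixels in both views, then check the fin and crossbar.

Run:
```python
from h import *
from scipy.optimize import least_squares
T=bot.capture("top");S=bot.capture("side")
f=lambda p,o:(np.array(p)+.5)/4-.5+np.array(o)
ot,os_=(225,150),(210,195)
obs=[(T,f(p,ot),l) for p,l in [((152,42),(135,150,None)),((556,162),(135,-150,None)),((500,357),(-10,-150,None)),((85,233),(-10,150,None)),((50,382),(-115,150,60)),((452,511),(-115,-150,60)),((265,313),(-40,0,190)),((230,438),(-130,0,190)),((68,293),(-60,140,140))]]
obs+=[(S,f(p,os_),l) for p,l in [((32,252),(135,150,None)),((185,382),(-10,150,None)),((567,133),(-10,-150,None)),((407,40),(135,-150,None)),((322,533),(-115,150,60)),((690,265),(-115,-150,60)),((434,150),(-40,0,190)),((540,215),(-130,0,190)),((255,358),(-60,140,140))]]
def w(q,l):
    c,s=np.cos(q[2]),np.sin(q[2]); z=q[3] if l[2] is None else l[2]
    return np.array([q[0]+c*l[0]-s*l[1],q[1]+s*l[0]+c*l[1],z])
g=lambda q:np.concatenate([proj(c,w(q,l))-u for c,u,l in obs])
r=least_squares(g,[530,40,-.25,97],loss="soft_l1",x_scale=[100,100,.3,10])
print(r.x.round(3)); print(g(r.x).reshape(-1,2).round(1).tolist())
for n,l in dict(fin=(-60,110,140),finL=(-60,140,140),finR=(-60,80,140),bar=(-85,0,190),barend=(-85,-149,156),lid=(-10,0,95),hinge=(135,0,90),tin=(-85,-118,60)).items(): print(n,w(r.x,l).round(1))
for n,uv,z in(("tin",f((420,458),ot),90),("spray",f((590,415),ot),150),):print(n,onz(T,uv,z).round())
```

```text
[ 5.26657e+02  5.64730e+01 -2.69000e-01  9.61130e+01]
[[0.1, 0.2], [0.9, 0.1], [0.2, 0.2], [0.5, 0.2], [-0.7, 0.6], [0.8, -0.4], [1.4, -0.7], [-0.6, 1.4], [-0.3, -0.1], [-1.3, -0.3], [-0.1, -0.4], [0.1, 0.9], [-0.4, -0.1], [-0.8, 0.6], [0.9, -1.0], [-2.0, -1.4], [2.3, 2.0], [-0.1, 0.5]]
fin [498.  178.5 140. ]
finL [506.  207.4 140. ]
finR [490.  149.5 140. ]
bar [444.7  79.  190. ]
barend [405.2 -64.6 156. ]
lid [517.   59.1  95. ]
hinge [656.8  20.7  90. ]
tin [413.4 -34.7  60. ]
tin [407. -32.  90.]
spray [ 432. -142.  150.]
```

Call:
play_rows([
  {"x": 0.033, "y": -0.031, "z": 0, "twist": -6.5},
  {"x": 0.066, "y": -0.062, "z": 0, "twist": -13},
  {"x": 0.099, "y": -0.093, "z": 0, "twist": -19.5},
  {"x": 0.132, "y": -0.124, "z": 0, "twist": -26},
  {"x": 0.165, "y": -0.155, "z": 0, "twist": -32.5},
  {"x": 0.198, "y": -0.186, "z": 0, "twist": -39},
  {"x": 0.231, "y": -0.217, "z": 0, "twist": -45.5},
  {"x": 0.264, "y": -0.248, "z": 0, "twist": -51.7},
], jaw=0.65)

```text
time: 1.1
tool_pos: [351.2, -151.1, 251.9]
tcp_rot: [3.141, 0.0, 1.305]
contact_force: [0.6, 0.2, -0.2]
grip_width: 34.1
finger_force: 0.0
```

```bash
cat >> h.py <<'E'
O=np.array([526.7,56.5]);A=-.269
def loc(p):
    d=np.array(p[:2])-O;c,s=np.cos(A),np.sin(A); return np.array([c*d[0]+s*d[1],-s*d[0]+c*d[1],p[2]])
def st():
    o=bot.get_obs(); c,s=np.cos(A),np.sin(A); F=o["contact_force"]
    print("t",round(o["time"],2),"local",loc(o["tool_pos"]).round(1),"yaw err",(o["tcp_rot"][2]-1.302).round(4),"F loc",[round(v,1) for v in(c*F[0]+s*F[1],-s*F[0]+c*F[1],F[2])],"w",round(o["grip_width"],1),"q",o["joint_positions"].round(2))
E
python3 -c "from h import *;st()"
```

```text
t 1.1 local [-114.  -246.7  251.9] yaw err 0.0032 F loc [np.float64(0.5), np.float64(0.3), np.float64(-0.2)] w 34.1 q [-0.61  0.08  1.87  0.    1.19 -0.34]
```

Call:
play_rows([
  {"x": 0.045, "y": 0.007, "z": 0, "twist": 0},
  {"x": 0.09, "y": 0.014, "z": 0, "twist": 0},
  {"x": 0.135, "y": 0.021, "z": 0, "twist": 0},
  {"x": 0.18, "y": 0.028, "z": 0, "twist": 0},
  {"x": 0.225, "y": 0.035, "z": 0, "twist": 0},
  {"x": 0.27, "y": 0.042, "z": 0, "twist": 0},
  {"x": 0.315, "y": 0.049, "z": 0, "twist": 0},
  {"x": 0.358, "y": 0.054, "z": 0, "twist": 0},
])

```text
time: 1.9
tool_pos: [498.8, 180.0, 251.7]
tcp_rot: [3.141, 0.0, 1.302]
contact_force: [0.7, -0.8, -0.6]
grip_width: 31.9
finger_force: 0.0
```

Run:
```python
from h import *
st()
c=bot.capture("wrist"); cv2.imwrite("pics/w1.png",c["pixels"][:,:,::-1])
```

```text
t 1.9 local [-59.7 111.6 251.7] yaw err -0.0004 F loc [np.float64(0.9), np.float64(-0.5), np.float64(-0.6)] w 31.9 q [ 0.2   0.35  1.51 -0.    1.28  0.47]
```

View pics/w1.png

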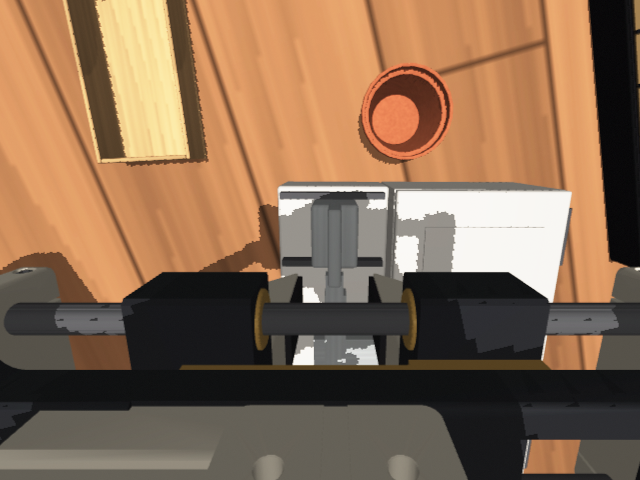

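The wrist view shows the fin at u≈335, centred between the fingers (inner edges ≈290 and 382). Descending to straddle it.

Call:
play_rows([
  {"x": 0, "y": 0, "z": 0.02, "twist": 0},
  {"x": 0, "y": 0, "z": 0.045, "twist": 0},
  {"x": 0, "y": 0, "z": 0.07, "twist": 0},
  {"x": 0, "y": 0, "z": 0.09, "twist": 0},
  {"x": 0, "y": 0, "z": 0.105, "twist": 0},
  {"x": 0, "y": 0, "z": 0.114, "twist": 0},
  {"x": 0, "y": 0.003, "z": 0.114, "twist": 0},
  {"x": 0, "y": 0.006, "z": 0.114, "twist": 0},
])

```text
time: 2.75
tool_pos: [504.7, 176.3, 138.3]
tcp_rot: [3.141, -0.0, 1.301]
contact_force: [0.6, 0.8, 0.9]
grip_width: 32.2
finger_force: 0.0
```

Call:
play_rows([
  {"x": 0, "y": 0.001, "z": 0, "twist": 0},
  {"x": 0, "y": 0.002, "z": 0, "twist": 0},
  {"x": 0, "y": 0.003, "z": 0, "twist": 0},
  {"x": 0, "y": 0.004, "z": 0, "twist": 0},
  {"x": 0, "y": 0.005, "z": 0, "twist": 0},
  {"x": 0, "y": 0.006, "z": 0, "twist": 0},
  {"x": 0, "y": 0.006, "z": 0, "twist": 0},
  {"x": 0, "y": 0.006, "z": 0, "twist": 0},
])

```text
time: 3.55
tool_pos: [509.5, 174.8, 137.7]
tcp_rot: [-3.141, 0.0, 1.301]
contact_force: [-4.2, 1.6, 2.7]
grip_width: 32.1
finger_force: 2.0
```

```bash
python3 -c "from h import *;st()"
```

```text
t 3.55 local [-48.  109.5 137.7] yaw err -0.0008 F loc [np.float64(-4.5), np.float64(0.4), np.float64(2.7)] w 32.1 q [0.19 0.48 1.64 0.   1.01 0.46]
```

Call:
play_rows([
  {"x": 0, "y": 0.001, "z": 0, "twist": 0},
  {"x": 0, "y": 0.001, "z": 0, "twist": 0},
  {"x": 0, "y": 0.002, "z": 0, "twist": 0},
  {"x": 0, "y": 0.002, "z": 0, "twist": 0},
  {"x": 0, "y": 0.002, "z": 0, "twist": 0},
  {"x": 0, "y": 0.002, "z": 0, "twist": 0},
  {"x": 0, "y": 0.002, "z": 0, "twist": 0},
  {"x": 0, "y": 0.002, "z": 0, "twist": 0},
])

```text
time: 4.35
tool_pos: [511.9, 174.1, 137.7]
tcp_rot: [3.141, 0.0, 1.301]
contact_force: [-2.9, 1.2, 2.2]
grip_width: 32.2
finger_force: 1.5
```

```bash
python3 -c "from h import *;st()"
```

```text
t 4.35 local [-45.6 109.5 137.7] yaw err -0.0009 F loc [np.float64(-3.1), np.float64(0.3), np.float64(2.2)] w 32.2 q [ 0.19  0.49  1.64 -0.    1.02  0.46]
```

Call:
play_rows([
  {"x": 0, "y": 0.0005, "z": 0, "twist": 0},
  {"x": 0, "y": 0.001, "z": 0, "twist": 0},
  {"x": 0, "y": 0.0015, "z": 0, "twist": 0},
  {"x": 0, "y": 0.002, "z": 0, "twist": 0},
  {"x": 0, "y": 0.002, "z": 0, "twist": 0},
  {"x": 0, "y": 0.002, "z": 0, "twist": 0},
  {"x": 0, "y": 0.002, "z": 0, "twist": 0},
  {"x": 0, "y": 0.002, "z": 0, "twist": 0},
])

```text
time: 5.15
tool_pos: [513.8, 173.6, 137.7]
tcp_rot: [3.141, 0.0, 1.301]
contact_force: [-4.1, 0.7, 1.9]
grip_width: 32.2
finger_force: 1.7
```

Call:
play_rows([
  {"x": 0, "y": 0.0005, "z": 0, "twist": 0},
  {"x": 0, "y": 0.001, "z": 0, "twist": 0},
  {"x": 0, "y": 0.0015, "z": 0, "twist": 0},
  {"x": 0, "y": 0.0015, "z": 0, "twist": 0},
  {"x": 0, "y": 0.0015, "z": 0, "twist": 0},
  {"x": 0, "y": 0.0015, "z": 0, "twist": 0},
  {"x": 0, "y": 0.0015, "z": 0, "twist": 0},
  {"x": 0, "y": 0.0015, "z": 0, "twist": 0},
])

```text
time: 5.95
tool_pos: [514.2, 173.5, 137.6]
tcp_rot: [-3.139, 0.0, 1.301]
contact_force: [-7.6, 1.7, 4.2]
grip_width: 32.2
finger_force: 3.7
```

Call:
play_rows([
  {"x": 0, "y": 0.0005, "z": 0, "twist": 0},
  {"x": 0, "y": 0.001, "z": 0, "twist": 0},
  {"x": 0, "y": 0.001, "z": 0, "twist": 0},
  {"x": 0, "y": 0.001, "z": 0, "twist": 0},
  {"x": 0, "y": 0.001, "z": 0, "twist": 0},
  {"x": 0, "y": 0.001, "z": 0, "twist": 0},
  {"x": 0, "y": 0.001, "z": 0, "twist": 0},
  {"x": 0, "y": 0.001, "z": 0, "twist": 0},
])

```text
time: 6.75
tool_pos: [514.3, 173.5, 137.6]
tcp_rot: [-3.138, 0.001, 1.301]
contact_force: [-9.9, 3.4, 6.6]
grip_width: 32.0
finger_force: 5.2
```

Call:
play_rows([
  {"x": 0, "y": -0.008, "z": 0, "twist": 0},
  {"x": 0, "y": -0.016, "z": 0, "twist": 0},
  {"x": 0, "y": -0.02, "z": 0, "twist": 0},
  {"x": 0, "y": -0.023, "z": 0, "twist": 0},
  {"x": 0, "y": -0.026, "z": 0, "twist": 0},
  {"x": 0, "y": -0.028, "z": 0, "twist": 0},
  {"x": 0, "y": -0.03, "z": 0, "twist": 0},
  {"x": 0, "y": -0.032, "z": 0, "twist": 0},
])

```text
time: 7.55
tool_pos: [485.9, 181.4, 137.9]
tcp_rot: [3.14, -0.0, 1.301]
contact_force: [4.0, -1.7, -1.3]
grip_width: 32.2
finger_force: 2.1
```

Call:
play_rows([
  {"x": 0, "y": -0.002, "z": 0, "twist": 0},
  {"x": 0, "y": -0.004, "z": 0, "twist": 0},
  {"x": 0, "y": -0.006, "z": 0, "twist": 0},
  {"x": 0, "y": -0.008, "z": 0, "twist": 0},
  {"x": 0, "y": -0.01, "z": 0, "twist": 0},
  {"x": 0, "y": -0.012, "z": 0, "twist": 0},
  {"x": 0, "y": -0.012, "z": 0, "twist": 0},
  {"x": 0, "y": -0.012, "z": 0, "twist": 0},
])

```text
time: 8.35
tool_pos: [473.5, 184.8, 137.7]
tcp_rot: [-3.141, 0.0, 1.301]
contact_force: [2.8, 0.3, 1.4]
grip_width: 32.0
finger_force: 1.2
```

```bash
python3 -c "from h import *;st()"
```

```text
t 8.35 local [-85.4 109.6 137.7] yaw err -0.0008 F loc [np.float64(2.7), np.float64(1.1), np.float64(1.4)] w 32.0 q [0.22 0.44 1.73 0.   0.98 0.49]
```

Call:
play_rows([
  {"x": 0, "y": -0.001, "z": 0, "twist": 0},
  {"x": 0, "y": -0.002, "z": 0, "twist": 0},
  {"x": 0, "y": -0.003, "z": 0, "twist": 0},
  {"x": 0, "y": -0.004, "z": 0, "twist": 0},
  {"x": 0, "y": -0.005, "z": 0, "twist": 0},
  {"x": 0, "y": -0.006, "z": 0, "twist": 0},
  {"x": 0, "y": -0.0065, "z": 0, "twist": 0},
  {"x": 0, "y": -0.0065, "z": 0, "twist": 0},
])

```text
time: 9.15
tool_pos: [467.3, 186.5, 137.7]
tcp_rot: [-3.141, 0.0, 1.301]
contact_force: [3.4, 1.1, 2.2]
grip_width: 32.1
finger_force: 1.7
```

```bash
python3 -c "from h import *;st()"
```

```text
t 9.15 local [-91.8 109.5 137.7] yaw err -0.0008 F loc [np.float64(3.0), np.float64(1.9), np.float64(2.2)] w 32.1 q [ 0.23  0.43  1.74 -0.    0.97  0.5 ]
```

Call:
play_rows([
  {"x": 0, "y": 0.006, "z": 0, "twist": 0},
  {"x": 0, "y": 0.006, "z": -0.01, "twist": 0},
  {"x": 0, "y": 0.006, "z": -0.03, "twist": 0},
  {"x": 0, "y": 0.006, "z": -0.05, "twist": 0},
  {"x": 0, "y": 0.0, "z": -0.06, "twist": 0},
  {"x": -0.015, "y": -0.005, "z": -0.06, "twist": 0},
  {"x": -0.03, "y": -0.01, "z": -0.06, "twist": 0},
  {"x": -0.045, "y": -0.016, "z": -0.06, "twist": 0},
])

```text
time: 9.95
tool_pos: [438.7, 147.0, 197.5]
tcp_rot: [-3.14, 0.001, 1.302]
contact_force: [-0.7, -0.6, -0.7]
grip_width: 32.2
finger_force: 0.0
```

Call:
play_rows([
  {"x": -0.01, "y": 0, "z": 0, "twist": 0},
  {"x": -0.02, "y": 0, "z": 0, "twist": 0},
  {"x": -0.03, "y": 0, "z": 0, "twist": 0},
  {"x": -0.036, "y": 0, "z": 0, "twist": 0},
  {"x": -0.04, "y": 0, "z": 0, "twist": 0},
  {"x": -0.043, "y": 0, "z": 0, "twist": 0},
  {"x": -0.046, "y": 0, "z": 0, "twist": 0},
  {"x": -0.049, "y": 0, "z": 0, "twist": 0},
], jaw=1)

```text
time: 10.75
tool_pos: [427.7, 101.0, 198.3]
tcp_rot: [3.14, -0.003, 1.301]
contact_force: [0.0, 6.7, 4.4]
grip_width: 1.1
finger_force: 3.1
```

Run:
```python
from h import *
st()
c=bot.capture("side"); s=c["pixels"][150:345,200:440,::-1]
cv2.imwrite("pics/s2.png",cv2.resize(s,None,fx=3,fy=3,interpolation=cv2.INTER_CUBIC))
```

```text
t 10.75 local [-107.3   16.6  198.3] yaw err -0.0012 F loc [np.float64(-1.7), np.float64(6.5), np.float64(4.4)] w 1.1 q [0.06 0.24 1.83 0.   1.07 0.32]
```

View pics/s2.png

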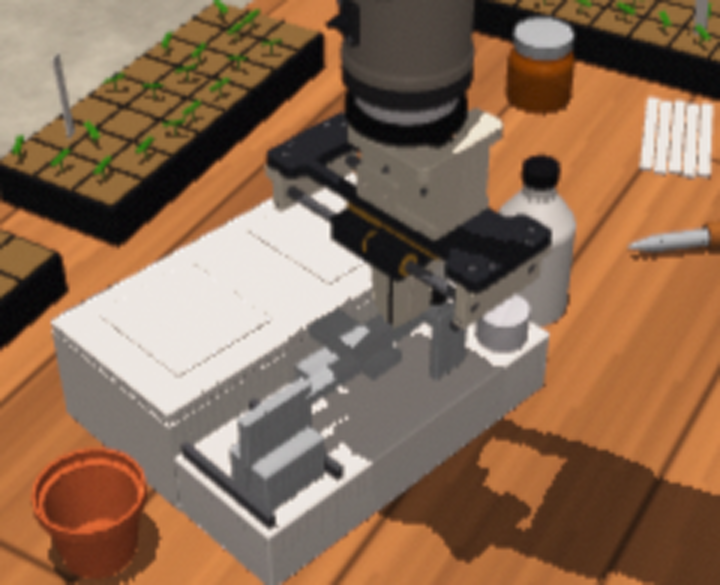

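The view shows the tab shifted towards the front and the closed fingers against the crossbar's left side. Now I'll push the lever.

Call:
play_rows([
  {"x": -0.002, "y": 0, "z": 0, "twist": 0},
  {"x": -0.004, "y": 0, "z": 0, "twist": 0},
  {"x": -0.006, "y": 0, "z": 0, "twist": 0},
  {"x": -0.008, "y": 0, "z": 0, "twist": 0},
  {"x": -0.01, "y": 0, "z": 0, "twist": 0},
  {"x": -0.012, "y": 0, "z": 0, "twist": 0},
  {"x": -0.012, "y": 0, "z": 0, "twist": 0},
  {"x": -0.012, "y": 0, "z": 0, "twist": 0},
])

```text
time: 11.6
tool_pos: [423.9, 88.4, 197.7]
tcp_rot: [3.141, 0.0, 1.301]
contact_force: [1.0, 3.3, 1.9]
grip_width: 0.5
finger_force: 1.7
```

```bash
python3 -c "from h import *;st()"
```

```text
t 11.6 local [-107.6    3.4  197.7] yaw err -0.001 F loc [np.float64(0.1), np.float64(3.5), np.float64(1.9)] w 0.5 q [ 0.03  0.23  1.84 -0.    1.06  0.3 ]
```

Call:
play_rows([
  {"x": -0.008, "y": 0, "z": 0, "twist": 0},
  {"x": -0.016, "y": 0, "z": 0, "twist": 0},
  {"x": -0.024, "y": 0, "z": 0, "twist": 0},
  {"x": -0.032, "y": 0, "z": 0, "twist": 0},
  {"x": -0.04, "y": 0, "z": 0, "twist": 0},
  {"x": -0.048, "y": 0, "z": 0, "twist": 0},
  {"x": -0.056, "y": 0, "z": 0, "twist": 0},
  {"x": -0.064, "y": 0, "z": 0, "twist": 0},
])

```text
time: 12.4
tool_pos: [406.3, 26.1, 197.4]
tcp_rot: [-3.141, 0.0, 1.301]
contact_force: [0.6, 1.5, -1.0]
grip_width: 0.3
finger_force: 1.2
```

Call:
play_rows([
  {"x": -0.006, "y": 0, "z": 0, "twist": 0},
  {"x": -0.012, "y": 0, "z": 0, "twist": 0},
  {"x": -0.018, "y": 0, "z": 0.002, "twist": 0},
  {"x": -0.024, "y": 0, "z": 0.005, "twist": 0},
  {"x": -0.03, "y": 0, "z": 0.008, "twist": 0},
  {"x": -0.036, "y": 0, "z": 0.011, "twist": 0},
  {"x": -0.042, "y": 0, "z": 0.014, "twist": 0},
  {"x": -0.046, "y": 0, "z": 0.017, "twist": 0},
])

```text
time: 13.2
tool_pos: [394.3, -17.8, 180.2]
tcp_rot: [-3.141, -0.0, 1.301]
contact_force: [0.6, 3.9, -2.7]
grip_width: 0.3
finger_force: 2.0
```

```bash
python3 -c "from h import *;st()"
```

```text
t 13.2 local [-107.9 -106.8  180.2] yaw err -0.0012 F loc [np.float64(-0.4), np.float64(3.9), np.float64(-2.7)] w 0.3 q [-0.24  0.19  1.96  0.    0.99  0.03]
```

Call:
play_rows([
  {"x": -0.004, "y": 0, "z": 0.001, "twist": 0},
  {"x": -0.008, "y": 0, "z": 0.002, "twist": 0},
  {"x": -0.012, "y": 0, "z": 0.003, "twist": 0},
  {"x": -0.016, "y": 0, "z": 0.004, "twist": 0},
  {"x": -0.019, "y": 0, "z": 0.004, "twist": 0},
  {"x": -0.021, "y": 0, "z": 0.004, "twist": 0},
  {"x": -0.021, "y": 0, "z": 0.004, "twist": 0},
  {"x": -0.021, "y": 0, "z": 0.004, "twist": 0},
])

```text
time: 14.0
tool_pos: [388.2, -34.4, 175.0]
tcp_rot: [-3.137, -0.007, 1.299]
contact_force: [7.9, 20.9, -16.1]
grip_width: 0.1
finger_force: 11.2
```

Run:
```python
from h import *
st()
c=bot.capture("side"); s=c["pixels"][150:345,200:440,::-1]
cv2.imwrite("pics/s3.png",cv2.resize(s,None,fx=3,fy=3,interpolation=cv2.INTER_CUBIC))
```

```text
t 14.0 local [-109.4 -124.5  175. ] yaw err -0.0025 F loc [np.float64(2.1), np.float64(22.2), np.float64(-16.1)] w 0.1 q [-0.29  0.19  1.98  0.01  0.98 -0.02]
```

View pics/s3.png

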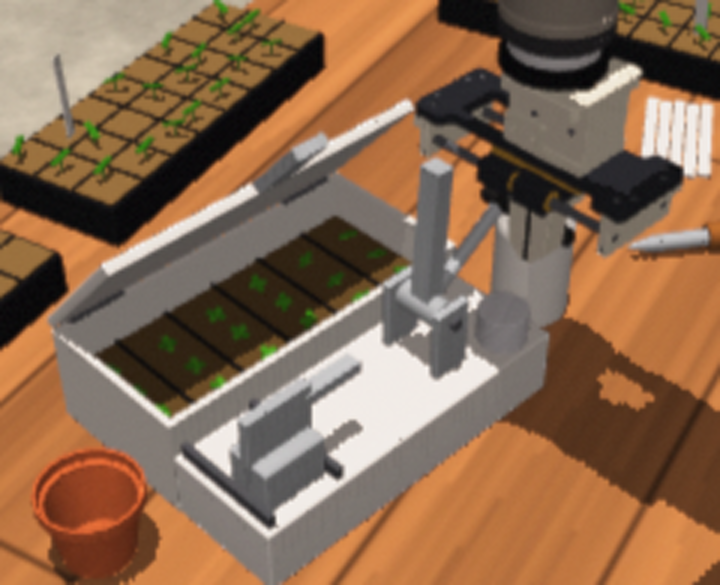

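The lid has sprung partly open and the lever limb stands near upright (tip at crop (435,165)). There is 22 N of resistance, so the lever is probably at its stop. I'll back off, retreat upwards and check the angle.

Call:
play_rows([
  {"x": 0.004, "y": 0, "z": 0, "twist": 0},
  {"x": 0.008, "y": 0, "z": 0, "twist": 0},
  {"x": 0.01, "y": 0, "z": 0, "twist": 0},
  {"x": 0.01, "y": 0, "z": -0.01, "twist": 0},
  {"x": 0.01, "y": 0, "z": -0.02, "twist": 0},
  {"x": 0.01, "y": 0, "z": -0.04, "twist": 0},
  {"x": 0.01, "y": 0, "z": -0.07, "twist": 0},
  {"x": 0.01, "y": 0, "z": -0.1, "twist": 0},
])

```text
time: 14.85
tool_pos: [391.3, -28.3, 278.8]
tcp_rot: [3.141, 0.0, 1.301]
contact_force: [0.2, -0.5, 0.0]
grip_width: 0.3
finger_force: 0.0
```

Run:
```python
from h import *
st()
c=bot.capture("side"); s=c["pixels"][130:345,200:440,::-1]
cv2.imwrite("pics/s4.png",cv2.resize(s,None,fx=2.75,fy=2.75,interpolation=cv2.INTER_CUBIC))
ex=np.array([np.cos(A),np.sin(A),0])
def onx(uv,x):
    d=ray(c,uv);e=np.array(c["eye"]);k=(x-(e-[*O,0])@ex)/(d@ex);return loc(e+k*d)
np.set_printoptions(suppress=True)
p=onx((344.7,204.7),-60);print("limb tip",p.round(1),np.arctan2(p[2]-110,p[1]+60))
# predicted pixels in crop for lid angles & lever angles
W=lambda l:np.array([O[0]+np.cos(A)*l[0]-np.sin(A)*l[1],O[1]+np.sin(A)*l[0]+np.cos(A)*l[1],l[2]])
q=lambda l:((proj(c,W(l))-[200,130]+.5)*2.75).round()
for a in(.5,.6,.7,.8,.9,1.0):print("lid",a,q((135-145*np.cos(a),150,92+145*np.sin(a))),q((135-145*np.cos(a),-150,92+145*np.sin(a))))
for t in(1.4,1.5,1.6,1.7):
    b=np.arctan2(80,60)+t;print("bar",t,q((-40,-60+100*np.cos(b),110+100*np.sin(b))),q((-130,-60+100*np.cos(b),110+100*np.sin(b))),"limb",q((-60,-60+125*np.cos(t),110+125*np.sin(t))))
```

```text
t 14.85 local [-107.9 -117.7  278.8] yaw err -0.0012 F loc [np.float64(0.4), np.float64(-0.5), np.float64(0.0)] w 0.3 q [-0.27  0.07  1.8  -0.    1.27  0.  ]
limb tip [-60.  -65.8 235.5] 1.6172684801769808
lid 0.5 [132. 367.] [406. 205.]
lid 0.6 [124. 350.] [400. 190.]
lid 0.7 [116. 333.] [393. 175.]
lid 0.8 [106. 316.] [385. 160.]
lid 0.9 [ 96. 299.] [377. 146.]
lid 1.0 [ 85. 283.] [367. 133.]
bar 1.4 [431. 218.] [515. 265.] limb [375. 224.]
bar 1.5 [436. 222.] [520. 269.] limb [386. 215.]
bar 1.6 [441. 226.] [524. 273.] limb [397. 208.]
bar 1.7 [444. 232.] [527. 279.] limb [408. 203.]
```

View pics/s4.png

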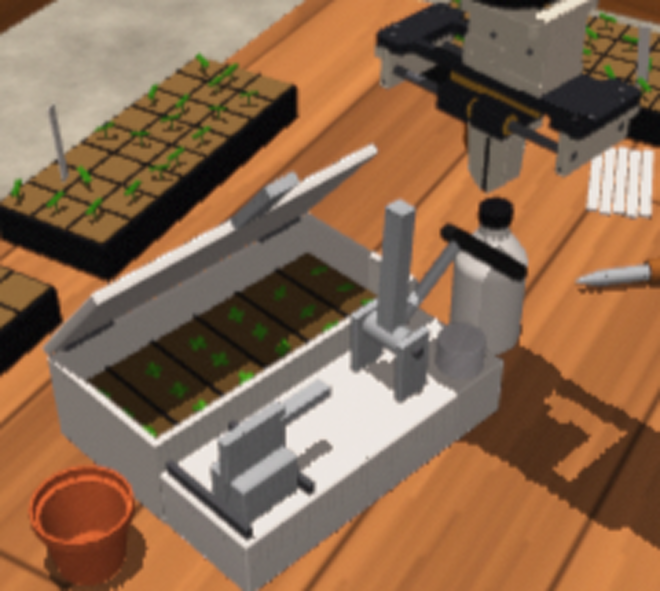

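The lever's bar now sits at about 1.65 rad (bar ends at crop (448,232) and (520,273)). The lid is at about 0.9 rad (left corner ≈ (97,297)). Next I'll move to the lid's front edge at local y≈70.

Call:
play_rows([
  {"x": 0.03, "y": 0, "z": -0.01, "twist": 0},
  {"x": 0.07, "y": 0, "z": -0.01, "twist": 0},
  {"x": 0.11, "y": 0, "z": -0.01, "twist": 0},
  {"x": 0.15, "y": 0, "z": -0.01, "twist": 0},
  {"x": 0.188, "y": 0.015, "z": 0, "twist": 0},
  {"x": 0.188, "y": 0.045, "z": 0.02, "twist": 0},
  {"x": 0.188, "y": 0.07, "z": 0.045, "twist": 0},
  {"x": 0.188, "y": 0.088, "z": 0.069, "twist": 0},
])

```text
time: 15.7
tool_pos: [528.1, 129.5, 207.7]
tcp_rot: [3.14, -0.0, 1.302]
contact_force: [-0.3, -0.2, -0.2]
grip_width: 0.1
finger_force: 0.0
```

Call:
play_rows([
  {"x": 0, "y": 0.006, "z": 0, "twist": 0},
  {"x": 0, "y": 0.012, "z": 0, "twist": 0},
  {"x": 0, "y": 0.018, "z": 0, "twist": 0},
  {"x": 0, "y": 0.024, "z": 0, "twist": 0},
  {"x": 0, "y": 0.03, "z": 0, "twist": 0},
  {"x": 0, "y": 0.036, "z": 0, "twist": 0},
  {"x": 0, "y": 0.042, "z": 0, "twist": 0},
  {"x": 0, "y": 0.046, "z": 0, "twist": 0},
])

```text
time: 16.5
tool_pos: [571.2, 117.3, 207.8]
tcp_rot: [3.142, 0.0, 1.301]
contact_force: [-0.5, -0.2, 1.0]
grip_width: 0.2
finger_force: 0.2
```

```bash
python3 -c "from h import *;st()"
```

```text
t 16.5 local [ 26.8  70.4 207.8] yaw err -0.001 F loc [np.float64(-0.5), np.float64(-0.3), np.float64(1.0)] w 0.2 q [ 0.07  0.48  1.43 -0.    1.23  0.34]
```

Call:
play_rows([
  {"x": 0, "y": 0.005, "z": 0, "twist": 0},
  {"x": 0, "y": 0.01, "z": 0, "twist": 0},
  {"x": 0, "y": 0.015, "z": 0, "twist": 0},
  {"x": 0, "y": 0.02, "z": 0, "twist": 0},
  {"x": 0, "y": 0.025, "z": 0, "twist": 0},
  {"x": 0, "y": 0.03, "z": 0, "twist": 0},
  {"x": 0, "y": 0.035, "z": 0, "twist": 0},
  {"x": 0, "y": 0.04, "z": 0, "twist": 0},
])

```text
time: 17.3
tool_pos: [609.7, 106.6, 207.7]
tcp_rot: [-3.142, 0.0, 1.301]
contact_force: [-0.8, -0.0, 1.2]
grip_width: 0.3
finger_force: 0.5
```

Call:
play_rows([
  {"x": 0, "y": 0.005, "z": 0, "twist": 0},
  {"x": 0, "y": 0.01, "z": 0, "twist": 0},
  {"x": 0, "y": 0.015, "z": 0, "twist": 0},
  {"x": 0, "y": 0.02, "z": 0, "twist": 0},
  {"x": 0, "y": 0.025, "z": 0, "twist": 0},
  {"x": 0, "y": 0.029, "z": 0, "twist": 0},
  {"x": 0, "y": 0.032, "z": 0, "twist": 0},
  {"x": 0, "y": 0.034, "z": 0, "twist": 0},
])

```text
time: 18.1
tool_pos: [642.4, 97.6, 207.6]
tcp_rot: [3.142, 0.0, 1.301]
contact_force: [-1.6, -0.2, 0.9]
grip_width: 0.2
finger_force: 0.4
```

```bash
python3 -c "from h import *;st()"
```

```text
t 18.1 local [100.6  70.4 207.6] yaw err -0.0008 F loc [np.float64(-1.5), np.float64(-0.6), np.float64(0.9)] w 0.2 q [ 0.03  0.61  1.21 -0.    1.32  0.3 ]
```

Call:
play_rows([
  {"x": 0, "y": 0, "z": 0, "twist": 0},
  {"x": 0, "y": 0, "z": 0, "twist": 0},
  {"x": 0, "y": -0.004, "z": 0, "twist": 0},
  {"x": 0, "y": -0.02, "z": 0, "twist": 0},
  {"x": 0, "y": -0.05, "z": 0, "twist": 0},
  {"x": 0, "y": -0.08, "z": 0, "twist": 0},
  {"x": 0, "y": -0.11, "z": -0.01, "twist": 0},
  {"x": 0, "y": -0.14, "z": -0.02, "twist": 0},
])

```text
time: 18.9
tool_pos: [505.4, 135.3, 227.7]
tcp_rot: [-3.141, 0.0, 1.301]
contact_force: [0.3, -0.0, -0.6]
grip_width: 0.6
finger_force: 0.0
```

Run:
```python
from h import *
st()
c=bot.capture("side"); s=c["pixels"][130:345,200:440,::-1]
cv2.imwrite("pics/s5.png",cv2.resize(s,None,fx=2.75,fy=2.75,interpolation=cv2.INTER_CUBIC))
W=lambda l:np.array([O[0]+np.cos(A)*l[0]-np.sin(A)*l[1],O[1]+np.sin(A)*l[0]+np.cos(A)*l[1],l[2]])
q=lambda l:((proj(c,W(l))-[200,130]+.5)*2.75).round()
for a in(1.3,1.4,1.5,1.6):print("lid",a,q((135-145*np.cos(a),150,92+145*np.sin(a))),q((135-145*np.cos(a),-150,92+145*np.sin(a))))
```

```text
t 18.9 local [-41.4  70.3 227.7] yaw err -0.0009 F loc [np.float64(0.3), np.float64(0.1), np.float64(-0.6)] w 0.6 q [ 0.12  0.36  1.57 -0.    1.22  0.38]
lid 1.3 [ 51. 241.] [335.  98.]
lid 1.4 [ 39. 230.] [324.  89.]
lid 1.5 [ 28. 220.] [313.  82.]
lid 1.6 [ 17. 212.] [302.  75.]
```

View pics/s5.png

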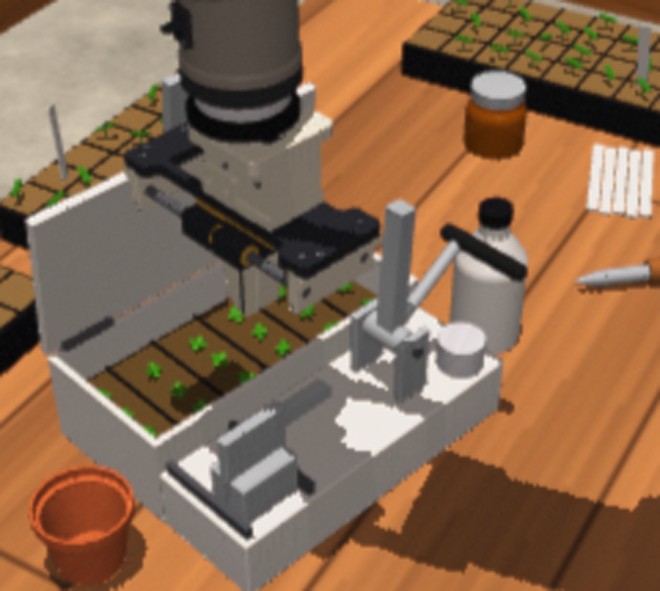

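The lid's front corners are at (30,217) and (312,86), which matches about 1.5 rad. The lever is still over and the gripper is clear. I'm handing in.

```bash
python3 -c "
from h import *
st(); print(bot.close_job())"
```

```text
t 18.95 local [-45.   70.7 229.6] yaw err 0.0007 F loc [np.float64(-3.0), np.float64(1.3), np.float64(-0.1)] w 0.4 q [0.12 0.35 1.57 0.   1.22 0.39]
the job is handed in; nothing more can be done
None
```

I handed the job in at about 19 s, with no verdict returned; by my estimates from force, position and camera images, the tab is about 20 mm clear on the robot side, the lever is over at about 1.65 rad, the lid stands at about 1.5 rad, the highest force I read was about 28 N (on the lever), and the arm is clear of everything.

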